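Feed a board carrier past the sprung gate of a test bay

ROBOT

A 6-joint arm with a two-finger parallel gripper is mounted at the origin on the work surface. World frame = base frame: x ahead of the robot, y to its left, z up, the work surface at z = 0. Lengths are in mm, angles in degrees, forces in N, time in s.
With the tool pointing down it reaches from about 350 to 925 mm from the base axis. Payload 6.4 kg.
Tool frame: the origin (TCP) lies on the centre line of the jaws, within the pads' length; the fingertips stand 14 mm ahead of it and the grasp point (between the pads) lies 5 mm behind it (r.tip_reach is the distance from the TCP to the fingertips, in mm); z points along the fingers, y is the direction in which the jaws open and shut (so a half turn about z gives the same grasp; the last joint's range is limited). The gripper opens to 94 mm and grips with 3 to 60 N. Pads are 16 mm wide; open, the fingers measure 119 mm over their backs; the gripper's body (75 mm by 177 mm) begins 78 mm behind the grasp point.
Start: joints at [-79.59, 14.043, 89.255, -0, 76.702, -9.975], TCP at [226.427, -609.299, 219.455] pointing down, gripper open.
Joint ranges: [-179.41, 179.41], [-58.25, 129.5], [7.25, 145.43], [-54.29, 234.29], [11.92, 165.04], [-157.13, 157.13]. Speed limits (degrees/s): [147.25, 147.25, 180, 180, 180, 180].

INTERFACE

Orientations are given as a 3x3 rotation matrix whose columns are the frame's x, y, z axes.
In Python, from cell import r, eyes, hand_in gives the robot as it stands. The module is installed in compiled form; this text tells all that it offers.
- The arm moves only by the tool carry_out, never from a script. Its argument "deltas" is text: rows parted by semicolons, each of 4 numbers parted by spaces: the shift along the tool's x, y, z in mm, then the turn about the tool's z in units of 5 degrees (1.0 is 5 degrees). A call has 1 to 20 rows; each row is the pose to reach, as a shift and turn from the pose commanded when the call began, along the tool's axes at that moment; what a row does not reach only later rows make up. A row lasts 1/10 s, in which the tool goes at most 50 mm and 8.59 degrees, less where a joint would pass 70% of its speed; a pose out of reach is approached as far as the arm can. A call with a gripper value outside its range is refused whole. "grip" is the finger opening in mm, from 0 to 94, set as the call begins (left out, the last holds). The fingers move at their own pace and stop on an object; "force" is the grip in N (left out, the last holds). Time passes only in rows, so rows that repeat a pose let the fingers close. It gives the time, the measured TCP pose, the force and the opening at its end, in the units of the state.
- r.get_obs(): the state, without advancing time (a new reading comes with each control period).
- eyes.get_image(name): name is "scene" or "top" or "wrist"; returns a dict with "image" (480x640x3 uint8, red, green, blue), "range_z" (480x640 float32, mm along the optical axis (not along the pixel's ray), 0 where there is no reading), "K" (3x3 intrinsics, pixels), "position" and "orientation" of the camera in the world; the wrist camera has in their place "tool_from_camera" (4x4, takes a point from camera to tool coordinates, whose origin is the TCP and whose axes are the flange's). Camera axes: x right, y up, looking along -z (the intrinsics and any distortion apply to the point x, -y, -z); pixel columns grow to the right and rows downward; lengths in mm; the calibration is good to about 2 mm. A picture is of the moment at which its call begins: read the wrist's pose just before it.
- hand_in(): hands the job in, once; it reports no verdict.
The state is a dict: "time": time; "qpos": joint angles; "qvel": joint speeds; "effort": joint torques, N m; "ee_pos": TCP position; "tool_rot": TCP orientation; "contact_force": force on the tool from outside, world axes, zero at the start; "moment": the same for the moment, N m; "finger_gap": opening from 0.0 (shut) to 1.0 (fully open).
Only numpy, scipy, OpenCV 4.12 (cv2) and the standard library are available. Lean on these libraries where they do the work, as an engineer would, in place of code of your own. Each camera call takes 0.05 s, during which the arm holds its last target.

TASK

Load the circuit board for testing: with one fingertip press down the long hold-open bar beside the chute so that the sprung gate stays lifted, and with the other fingertip push the board carrier along the chute, past the gate, until it is fully home against the black end block; then let the gate fall shut behind it and move clear. Only push the carrier, never grip, lift or tip it; the gate must not touch the carrier on the way, and the other things on the bench stay where they are.

Things in the scene. Friction and masses are not known exactly. Their poses are not given: they have to be found in the camera images.
- test_bay: Fixed grey raised chute, open on top and at its entry end. Origin on the bench under the gate, on the chute's centre line; own +x is the feed direction (to the end block), +y the side of the hold-open bar. Floor 45 mm above the bench, x -240 to +160 mm; 80 mm wide inside, between low side rails with tops 59 mm above the bench.
- stop_face (a point): Centre of the face of the black end block that stops the carrier, fixed at x = +132 mm, z = 65 mm of the bay; the block's top is 90 mm above the bench.
- gate (a joint): Hinge of the one-piece gate and hold-open bar, rad: 0 shut, grows as the bar is pressed down and the tab lifts, at most 1.0. A spring shuts it; about 7 N down on the bar 40 mm from the hinge line holds it at 0.75. At 0.5 or less the tab hardly clears the carrier, at 0.7 to 0.9 it clears well. The carrier cannot push the gate open.
- hinge_line (a point): Fixed point on the hinge line right at the gate: x = 0, y = +46, z = 72 mm of the bay. The line (an 8 mm rod) runs level along the chute, above the rail, from x = -262 to +42 mm, between hinge posts at x = -258 and +38 mm whose tops are 82 mm above the bench.
- gate_tab (a point): Centre of the lower edge of the steel gate tab, which moves with the gate: 6 mm thick along the chute, 12 mm wide; shut, it spans y = +18 to +30 mm of the bay, 53 mm above the bench, blocking the carrier's bar-side corner. Lifting, it never comes nearer the chute's centre line than y = +11 mm, so a finger can pass beside it there.
- bar_mid (a point): Point on the upper face of the hold-open bar, half-way along, 40 mm out from the hinge line. The bar is a flat aluminium strip beside the chute, x = -252 to +32 mm of the bay, 4 to 70 mm out from the hinge line. Shut, it slopes up away from the chute by 0.3 rad (its slope is 0.3 minus the joint value). Pressed anywhere along its length, even while sliding, it works the gate.
- carrier: Loose black tray, about 0.32 kg, with a tan circuit board, in the chute before the gate; 120 mm long (own x, feed direction), 76 mm wide, rim 16 mm high; origin at the centre of its underside. Taller parts (to 39 mm) stand only at own y below +6 mm and pass beside the tab. Fully home its origin is at x = +72 mm of the bay, its rear end 9 mm past the gate tab.
- push_plate (a point): Centre of the rear face of the upright push plate at the carrier's rear end; plate 42 mm wide (carrier y -36 to +6 mm), 36 mm high from the carrier's underside, 4 mm thick. The point is 60 mm behind the carrier's origin, 15 mm to its -y side, 20 mm above its underside.
- mouse: Bystander: blue and black computer mouse, about 100 x 58 mm, 35 mm high, on the bench; origin on its underside.
- transformer: Bystander: loose transformer, 56 x 66 mm, 66 mm high, on the bench; origin at the centre of its underside.
- heatsink: Bystander: finned aluminium heatsink, 60 x 50 mm, 32 mm high, on the bench; origin at the centre of its underside.
Not all that is in view belongs to the job. What is shaped like the carrier but orange is not meant.

How it is judged (in metres and radians):
On the way, in this order (a step that is already met when the one before it is completed fails the run):
1. a fingertip holds the gate open while the carrier is still before it (value of joint gate above 0.4 rad and contact force between the fingers and gate above 0.5 N and x of carrier in the frame of test_bay below -0.061 m), for 0.1 s.
2. the carrier is pushed under the gate while a fingertip holds the gate open (value of joint gate above 0.4 rad and contact force between the fingers and gate above 0.5 N and x of carrier in the frame of test_bay between -0.01 and 0.06 m and contact force between the fingers and carrier above 0.2 N), for 0.05 s.
At the end, for the whole second after the job is handed in: The carrier lies flat in the chute, at rest, its front end within 5 mm of the end block, and the gate is shut behind it (joint below 0.06 rad) (x of carrier in the frame of test_bay between 0.067 and 0.075 m and value of joint gate below 0.06 rad and linear speed of carrier below 0.01 m/s and z of carrier in the frame of test_bay between 0.041 and 0.049 m and angle between carrier's own z axis and vertical below 0.06 rad and angle between the x axis of carrier and the x axis of test_bay, either way round below 0.08 rad); the robot touches nothing.
It fails at once if the gate touches the carrier (over 2 N) (contact force between gate and carrier above 2 N).
It fails at once if the carrier is lifted more than 8 mm off the chute floor (z of carrier in the frame of test_bay above 0.053 m).
It fails at once if the carrier is tipped by more than 0.15 rad (angle between carrier's own z axis and vertical above 0.15 rad).
It fails at once if the mouse, transformer or heatsink is moved more than 20 mm (distance of any of mouse, transformer, heatsink from where it was at the start of the episode above 0.02 m).
It also fails if it takes over 45 s, if anything falls off the work surface, if the arm or the gripper's body presses on something with over 40 N, if the wrist force passes 120 N, or if a joint passes its speed limit or range.

## Working session

There is one attempt and no reset: what is moved stays moved. The work goes in short steps, Python scripts to look and compute and a tool call to move; the robot and the scene stay as the last step left them, time stands still between calls to the robot, and variables do not carry over. Pictures are saved under pics/ and viewed, and the job is handed in when it is done.

Besides the shell and the picture viewer there is one more tool, called as name(argument=value, ...), one argument or row to a line, values as JSON. carry_out: Moves the arm, as the interface text tells. Its arguments: {"type":"object","properties":{"deltas":{"type":"string"},"grip":{"type":"number"},"force":{"type":"number"}},"required":["deltas"]}

```bash
mkdir -p pics; cat > h.py <<'E'
from cell import r, eyes, hand_in
import numpy as np, cv2
def snap(n,f):
    o=r.get_obs(); d=eyes.get_image(n); cv2.imwrite(f'pics/{f}.png',d['image'][:,:,::-1]); 
    np.savez(f'pics/{f}.npz',**{k:np.array(v) for k,v in d.items()},ee=np.array(o['ee_pos']),rot=np.array(o['tool_rot'])); return d
def cloud(f):
    d=np.load(f'pics/{f}.npz'); K=d['K']; z=d['range_z'].astype(float)
    v,u=np.mgrid[:480,:640]
    P=np.stack([(u-K[0,2])/K[0,0]*z,-(v-K[1,2])/K[1,1]*z,-z],-1)
    if 'position' in d: W=P@d['orientation'].reshape(3,3).T+d['position']
    else:
        T=d['tool_from_camera']; W=(P@T[:3,:3].T+T[:3,3])@d['rot'].T+d['ee']
    W[z<=0]=np.nan
    return W
E
python3 - <<'E'
from h import *
for n in ['scene','top']:
    d=snap(n,n+'1'); print(n,[k for k in d], d['K'],d['position'],d['orientation'])
print(r.get_obs())
E
```

```text
scene ['image', 'range_z', 'K', 'position', 'orientation'] [[495.77480371   0.         312.19818745]
 [  0.         495.77480371 240.64024235]
 [  0.           0.           1.        ]] [1340.83639135  378.92529999  970.62307072] [[-0.42516504 -0.68004299  0.59730747]
 [ 0.90495786 -0.30705542  0.29456447]
 [-0.01691001  0.66577661  0.74595949]]
top ['image', 'range_z', 'K', 'position', 'orientation'] [[453.38028254   0.         316.24772139]
 [  0.         453.38028254 231.45628755]
 [  0.           0.           1.        ]] [ 459.3388394    36.43796934 1097.71671249] [[-0.00118528  0.98801619 -0.15434572]
 [-0.99986567  0.00135219  0.01633413]
 [ 0.01634709  0.15434435  0.98788187]]
{'time': 0.1, 'qpos': array([-7.95918494e+01,  1.40787939e+01,  8.93161118e+01, -2.51079731e-03,
        7.67021707e+01, -9.97572450e+00]), 'qvel': array([ 0.06633195, -0.02529353, -0.10027053, -0.02537813,  0.00928437,
        0.09169997]), 'effort': array([ 2.71506842e-04, -4.16912591e+01, -3.15526772e+01,  6.87095057e-02,
        3.09848471e-02, -5.60767467e-05]), 'ee_pos': array([ 226.29625211, -608.79354389,  218.48734022]), 'tool_rot': array([[ 9.37376573e-01,  3.48317442e-01, -3.48035955e-04],
       [ 3.48317525e-01, -9.37375139e-01,  1.65871880e-03],
       [ 2.51520438e-04, -1.67607117e-03, -9.99998564e-01]]), 'contact_force': array([0.42194419, 0.25964282, 1.26918007]), 'moment': array([-0.01251618, -0.01306226,  0.03847512]), 'finger_gap': 0.9993211619337125}
```

View pics/scene1.png

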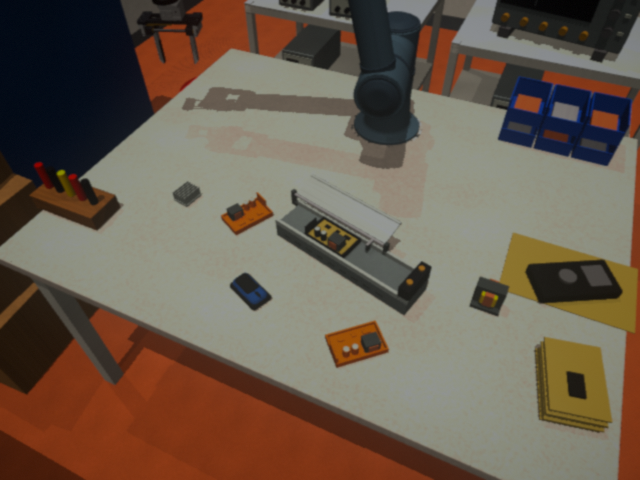

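View pics/top1.png

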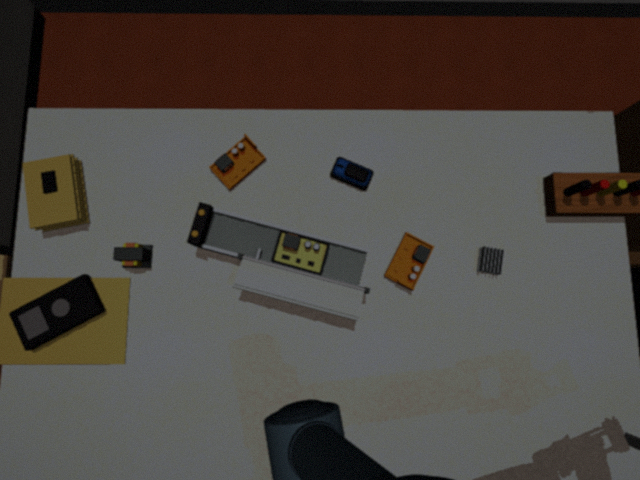

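The top view shows the bay from the black end block at about (200,225) to the entry at (365,265). The white bar lies on the robot's side, the gate tab is near (258,253), and the carrier is at about (300,252). Next I measure the bay's pose.

```bash
python3 - <<'E'
from h import *
W=cloud('top1')
for (u,v) in [(200,225),(340,262),(225,235),(365,265),(300,245),(258,253),(300,283),(240,287),(355,318),(368,290),(300,350),(240,258),(145,255),(490,260),(350,172)]:
    print((u,v),np.round(W[v,u],1))
im=cv2.imread('pics/top1.png'); c=im[190:340,170:400]; cv2.imwrite('pics/c1.png',cv2.resize(c,None,fx=3.4,fy=3.4,interpolation=cv2.INTER_CUBIC)*1)
E
```

```text
(200, 225) [631.4 281.3  88.1]
(340, 262) [551.7 -36.   47.3]
(225, 235) [615.  232.4  46.2]
(365, 265) [ 548.7 -100.    -0.7]
(300, 245) [590.2  56.8  56.7]
(258, 253) [569.4 151.1  77.1]
(300, 283) [502.  56.  78.]
(240, 287) [492.6 186.9  96.1]
(355, 318) [425.5 -64.1  97.1]
(368, 290) [486.2 -95.1  84.7]
(300, 350) [348.1  56.9  -3. ]
(240, 258) [557.5 190.4  83.3]
(145, 255) [567.7 414.6  48.8]
(490, 260) [ 558.7 -396.5   23.6]
(350, 172) [771.8 -63.3  33.7]
```

View pics/c1.png

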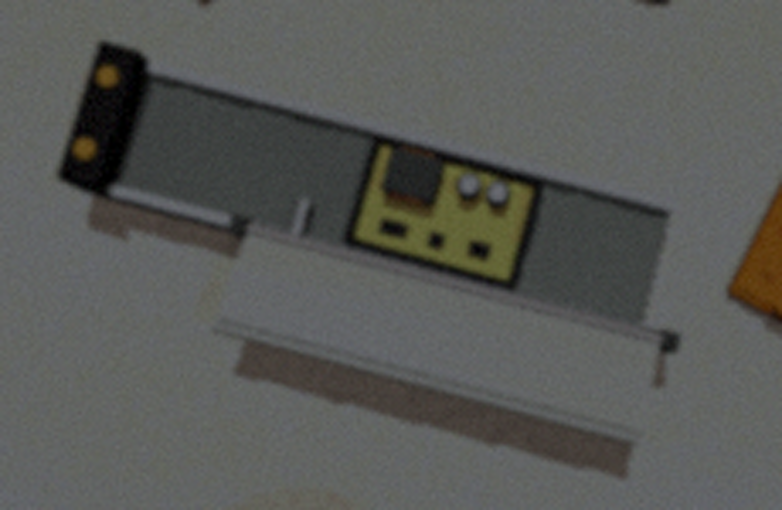

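```bash
python3 - <<'E'
from h import *
for f in ['top1','scene1']:
    W=cloud(f); X,Y,Z=W[...,0],W[...,1],W[...,2]
    reg=(X>400)&(X<700)&(Y>-130)&(Y<320)
    u0=np.array([-.247,.969])
    # floor+bar: bar pts by plane
    b=W[reg&(Z>73)&(Z<103)&(X*0.969+Y*.247<575-22)]
    A=np.c_[b[:,:2],np.ones(len(b))]; co=np.linalg.lstsq(A,b[:,2],rcond=None)[0]
    for _ in range(5):
        res=b[:,2]-A@co; k=abs(res)<4; co=np.linalg.lstsq(A[k],b[k,2],rcond=None)[0]
    g=co[:2]; print(f,len(b),'slope',np.hypot(*g),'uphill dir',g/np.hypot(*g))
    q=b[k][:,:2].astype(np.float32)
    rc=cv2.minAreaRect(q); print('bar rect',rc, cv2.boxPoints(rc).round(1).tolist())
    fl=W[reg&(abs(Z-46)<5)&(X>500)][:,:2].astype(np.float32)
    m=(reg&(abs(Z-46)<5)&(X>500)).astype(np.uint8); n,l,st,_=cv2.connectedComponentsWithStats(m)
    for i in range(1,n):
        if st[i,4]>150:
            p=W[l==i]; rc=cv2.minAreaRect(p[:,:2].astype(np.float32)); print('floor',st[i],rc,cv2.boxPoints(rc).round(1).tolist(),p[:,2].mean())
    e=W[reg&(Z>84)&(Y>230)]; rc=cv2.minAreaRect(e[:,:2].astype(np.float32)); print('end',len(e),rc,cv2.boxPoints(rc).round(1).tolist(),np.median(e[:,2]))
E
```

```text
top1 3944 slope 0.30892934365434127 uphill dir [-0.96625957  0.25757028]
bar rect ((491.1980285644531, 52.71881103515625), (293.340576171875, 74.72459411621094), 74.99707794189453) [[417.1000061035156, -79.30000305175781], [489.29998779296875, -98.5999984741211], [565.2999877929688, 184.6999969482422], [493.1000061035156, 204.10000610351562]]
floor [ 204  212   76   50 2282] ((611.7920532226562, 193.21798706054688), (162.56222534179688, 79.72749328613281), 74.86660766601562) [[552.0999755859375, 125.19999694824219], [629.0999755859375, 104.30000305175781], [671.5, 261.29998779296875], [594.5, 282.1000061035156]] 45.43651829388801
floor [ 322  243   45   42 1288] ((547.808349609375, -45.740447998046875), (89.29322814941406, 79.39813995361328), 74.61784362792969) [[497.70001220703125, -78.30000305175781], [574.2000122070312, -99.30000305175781], [597.9000244140625, -13.199999809265137], [521.4000244140625, 7.800000190734863]] 45.470906235755805
end 545 ((635.2174072265625, 283.6512756347656), (29.083099365234375, 95.83250427246094), 74.39325714111328) [[585.2000122070312, 282.5], [677.
[... 863 characters left out ...]
], [665.9000244140625, -102.30000305175781], [687.2000122070312, 305.29998779296875], [602.5999755859375, 309.70001220703125]] 45.974320446761595
floor [ 344  240   68   52 1511] ((604.5067749023438, 189.40615844726562), (155.9849395751953, 75.52017211914062), 75.53990936279297) [[548.5, 123.30000305175781], [621.5999755859375, 104.5], [660.5, 255.5], [587.4000244140625, 274.3999938964844]] 45.475364766765814
end 460 ((637.312744140625, 285.1900329589844), (29.02672576904297, 98.9024658203125), 74.80445098876953) [[585.7999877929688, 284.1000061035156], [681.2000122070312, 258.20001220703125], [688.7999877929688, 286.20001220703125], [593.4000244140625, 312.20001220703125]] 90.28368472936438
```

```bash
cat >> h.py <<'E'
O=np.array([598.5,143.3]); a=np.deg2rad(75.0); BX=np.array([np.cos(a),np.sin(a)]); BY=np.array([-np.sin(a),np.cos(a)])
def bay(P): P=np.asarray(P); return np.stack([(P[...,:2]-O)@BX,(P[...,:2]-O)@BY,P[...,2]],-1)
def world(x,y): return O+x*BX+y*BY
E
python3 - <<'E'
from h import *
for f in ['top1','scene1']:
    W=cloud(f);B=bay(W);im=cv2.imread(f'pics/{f}.png').astype(int)
    m=(B[...,0]>-235)&(B[...,0]<-8)&(abs(B[...,1])<37)&(B[...,2]>51)&(B[...,2]<66)
    p=B[m]; print(f,len(p),np.percentile(p,[0,1,5,50,95,99,100],axis=0).round(1).tolist())
    hi=(B[...,0]>-235)&(B[...,0]<-8)&(abs(B[...,1])<40)&(B[...,2]>66)
    p=B[hi]; print(len(p),np.percentile(p,[0,5,50,95,100],axis=0).round(1).tolist())
    # profile of z along x for y in -30..0
    for x in range(-180,-40,6):
        s=(abs(B[...,0]-x)<3)&(B[...,1]>-33)&(B[...,1]<3); print(x,np.round(np.nanpercentile(B[s][:,2],[5,50,95]),0) if s.any() else None,end=' ')
    print()
o=r.get_obs();R=o['tool_rot']
t=world(-170,38); d=np.array([*t,215])-o['ee_pos']; print(t,R.T@d, np.degrees(np.arctan2(R[1,0],R[0,0])))
E
```

```text
top1 1261 [[-217.6, -36.9, 51.0], [-148.9, -36.3, 51.6], [-142.7, -33.7, 53.4], [-95.1, 8.0, 57.1], [-35.1, 33.7, 62.8], [-31.9, 36.5, 64.4], [-30.5, 37.0, 65.8]]
358 [[-150.9, -33.4, 66.2], [-148.7, -28.5, 75.6], [-74.0, -15.6, 82.7], [-50.0, 0.7, 87.0], [-32.5, 32.1, 89.7]]
-180 [43. 45. 49.] -174 [42. 45. 48.] -168 [42. 45. 48.] -162 [42. 45. 48.] -156 [43. 45. 48.] -150 [45. 80. 83.] -144 [48. 56. 60.] -138 [54. 57. 60.] -132 [53. 57. 61.] -126 [53. 60. 83.] -120 [53. 59. 83.] -114 [54. 57. 79.] -108 [53. 59. 83.] -102 [54. 61. 83.] -96 [54. 57. 81.] -90 [53. 57. 59.] -84 [53. 59. 85.] -78 [58. 83. 86.] -72 [77. 84. 87.] -66 [68. 84. 87.] -60 [67. 83. 87.] -54 [59. 84. 87.] -48 [57. 83. 87.] -42 [54. 57. 60.] 
scene1 796 [[-166.5, -36.9, 51.1], [-147.6, -36.6, 52.4], [-145.7, -35.2, 53.6], [-93.4, 8.6, 57.6], [-30.3, 34.9, 63.8], [-28.7, 36.4, 65.4], [-27.5, 36.8, 65.8]]
384 [[-191.6, -35.0, 66.0], [-147.6, -32.8, 67.4], [-74.4, -21.3, 80.5], [-45.7, -1.3, 86.2], [-43.8, 39.9, 88.1]]
-180 [41. 45. 48.] -174 [43. 45. 48.] -168 [43. 45. 47.] -162 [42. 44. 46.] -156 [44. 46. 47.] -150 [58. 80. 83.] -144 [54. 68. 82.] -138 [55. 57. 58.] -132 [55. 56. 58.] -126 [55. 77. 81.] -120 [56. 76. 81.] -114 [56. 66. 80.] -108 [55. 59. 82.] -102 [55. 68. 83.] -96 [56. 68. 82.] -90 [54. 57. 62.] -84 [54. 55. 57.] -78 [62. 83. 85.] -72 [64. 84. 87.] -66 [62. 83. 87.] -60 [65. 84. 87.] -54 [62. 83. 86.] -48 [54. 73. 86.] -42 [54. 58. 83.] 
[517.79558093 -11.07226676] [ 481.44056026 -458.74891963    4.37733448] 20.384442556373095
```

carry_out(
  deltas="15 -14 0 -0.3; 40 -38 0 -0.9; 70 -67 0 -1.6; 100 -95 0 -2.3; 130 -124 0 -3; 160 -152 0 -3.7; 190 -181 0 -4.4; 220 -210 0 -5.1; 250 -238 0 -5.8; 280 -267 0 -6.5; 310 -296 0 -7.2; 340 -324 0 -7.9; 370 -353 0 -8.6; 400 -382 0 -9.3; 430 -410 0 -10; 460 -439 0 -10.6; 475 -453 0 -10.9; 481 -459 0 -10.9; 481 -459 0 -10.9; 481 -459 0 -10.9",
  grip=80,
  force=20,
)

```text
time: 2.1
ee_pos: [517.0, -12.2, 219.2]
tool_rot: [[0.262, 0.965, -0.001], [0.965, -0.262, -0.0], [-0.0, -0.001, -1.0]]
contact_force: [-0.6, 1.0, -0.3]
finger_gap: 0.854
```

```bash
python3 - <<'E'
from h import *
o=r.get_obs(); print(bay(o['ee_pos']),o['tool_rot'][:2,0],o['qpos'].round(0),o['finger_gap']*94)
d=snap('wrist','w1'); print(d['tool_from_camera'].round(2)); snap('top','top2'); snap('scene','scene2')
W=cloud('w1');B=bay(W)
print(np.nanpercentile(B[...,2],[1,50,99]))
E
```

```text
[-171.29183609   38.44678216  219.20240705] [0.26177534 0.96512877] [-14.  -4. 109.  -0.  75.   1.] 80.22936405797375
[[   0.      0.97    0.26   75.98]
 [   1.     -0.     -0.     -1.38]
 [  -0.      0.26   -0.97 -165.76]
 [   0.      0.      0.      1.  ]]
[ -1.09613351   2.14204081 338.1046174 ]
```

View pics/w1.png

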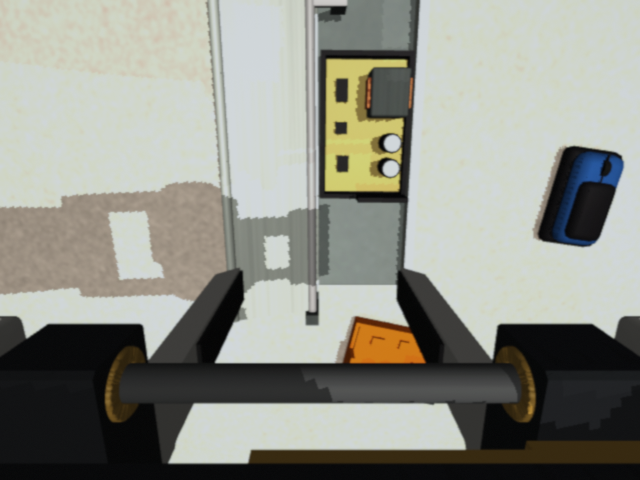

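View pics/scene2.png

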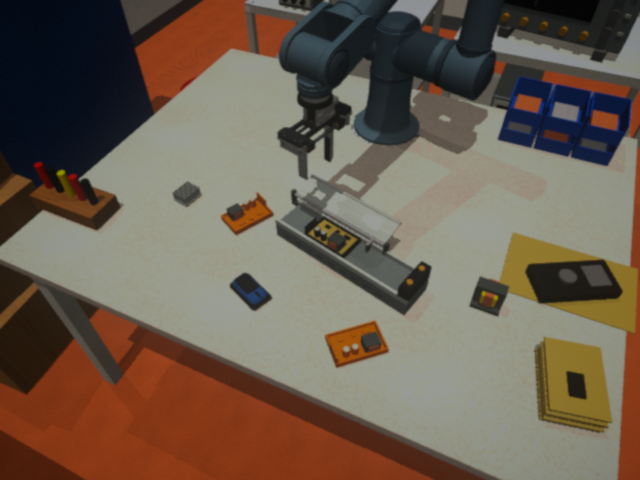

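The wrist view shows the fingers straddling the hinge rod at column ~312. The carrier's rear edge is at row ~195 and its push plate at about (383,198). I check the bay and plate positions with wrist depth.

```bash
python3 - <<'E'
from h import *
W=cloud('w1');B=bay(W)
for (u,v) in [(312,200),(312,60),(312,315),(383,198),(340,150),(365,240),(365,280),(325,240),(401,240),(405,272),(237,275),(270,150),(410,100)]: print((u,v),B[v,u].round(1))
m=(B[...,2]>43)&(B[...,2]<48)&(B[...,0]<-155)&(B[...,0]>-232)&(abs(B[...,1])<60)
ys=B[m][:,1]; print('floor y',np.percentile(ys,[0.5,50,99.5]), 'x min', B[(B[...,2]>43)&(B[...,2]<48)&(abs(B[...,1])<30)][:,0].min())
# floor edge lines per x
for x in (-220,-200,-180,-160):
    s=m&(abs(B[...,0]-x)<4); print(x,np.percentile(B[s][:,1],[1,99]).round(1))
# rod: crest points
m=(B[...,2]>70)&(B[...,2]<80)&(abs(B[...,1]-46)<9)&(B[...,0]>-245)&(B[...,0]<-30)
for x in range(-240,-30,40):
    s=m&(abs(B[...,0]-x)<20); p=B[s]; print('rod',x,np.median(p,0).round(1),p[:,2].max().round(1))
m=(B[...,2]>72)&(B[...,2]<83)&(B[...,1]>-40)&(B[...,1]<10)&(B[...,0]<-142)&(B[...,0]>-160);print('plate',np.percentile(B[m],[1,50,99],axis=0).round(1))
m=(B[...,2]>53)&(B[...,2]<64)&(abs(B[...,1])<39)&(B[...,0]<-20)&(B[...,0]>-160);print('carrier',np.percentile(B[m],[1,50,99],axis=0).round(1))
E
```

```text
(312, 200) [-148.    46.4   76. ]
(312, 60) [-39.3  45.5  77. ]
(312, 315) [-251.3   47.    83.1]
(383, 198) [-145.6  -12.7   81.3]
(340, 150) [-107.5   22.1   56.1]
(365, 240) [-192.2   -3.5   44.6]
(365, 280) [-232.3   -4.4   47.1]
(325, 240) [-191.9   34.9   45.6]
(401, 240) [-192.   -37.8   45.8]
(405, 272) [-161.    -2.7  212.5]
(237, 275) [-162.8   81.3  211.4]
(270, 150) [-106.4   79.3   83.8]
(410, 100) [-68.7 -30.9  79.2]
floor y [-38.22450373   2.11374382  41.61006964] x min -237.9791061801722
-220 [-37.4  41.3]
-200 [-38.2  41.6]
-180 [-37.9  41.5]
-160 [-38.1  41. ]
rod -240 [-232.3   49.6   75.8] 77.7
rod -200 [-199.5   49.4   75.8] 78.2
rod -160 [-159.    49.1   75.8] 77.8
rod -120 [-119.7   49.4   75.9] 78.1
rod -80 [-79.5  49.4  75.9] 78.4
rod -40 [-44.6  49.4  75.9] 79.1
plate [[-149.   -32.8   72.4]
 [-146.4  -11.9   81. ]
 [-144.9    8.6   82.9]]
carrier [[-147.1  -38.6   54.2]
 [ -90.     8.7   56.9]
 [ -29.4   38.6   62.8]]
```

carry_out(
  deltas="0 0 10 0; 0 0 30 0; 0 0 55 0; 0 0 80 0; 0 0 100 0; 0 0 110 0; 0 0 116 0; 0 0 122 0; 0 0 128 0; 0 0 134 0; 0 0 139 0; 0 0 143 0; 0 0 146 0; 0 0 147 0; 0 0 147 0; 0 0 147 0",
)

```text
time: 3.85
ee_pos: [519.2, -12.0, 74.6]
tool_rot: [[0.261, 0.965, 0.004], [0.965, -0.261, -0.001], [-0.0, 0.004, -1.0]]
contact_force: [-0.1, 0.3, 9.2]
finger_gap: 0.849
```

```bash
python3 - <<'E'
from h import *
print(bay(r.get_obs()['ee_pos']))
snap('wrist','w2');snap('scene','scene3')
B=bay(cloud('w2'))
m=(B[...,0]>-130)&(B[...,0]<0)&(B[...,1]>54)&(B[...,1]<112)&(B[...,2]>35)&(B[...,2]<110)
p=B[m];c=np.polyfit(p[:,1],p[:,2],1);print(len(p),'slope',np.arctan(c[0]),'gate',0.3-np.arctan(c[0]), 'z at 80',np.polyval(c,80))
im=cv2.imread('pics/scene3.png');cv2.imwrite('pics/c3.png',cv2.resize(im[150:320,240:450],None,fx=3.5,fy=3.5,interpolation=cv2.INTER_CUBIC))
E
```

```text
[-170.50740411   36.39629962   74.56931325]
23922 slope -0.39546633532879755 gate 0.6954663353287975 z at 80 60.46359316716201
```

View pics/w2.png

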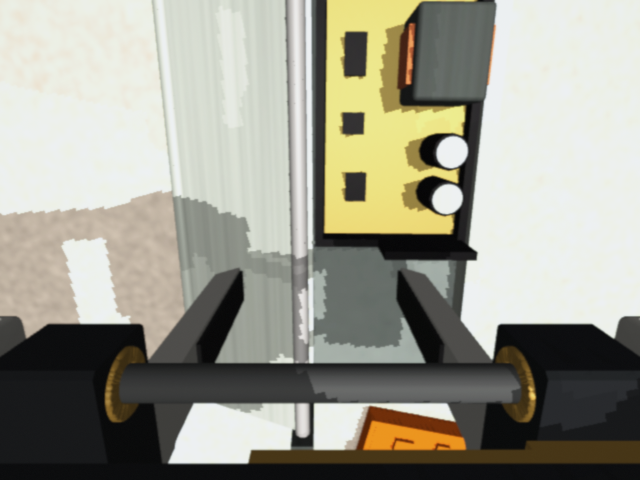

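View pics/c3.png

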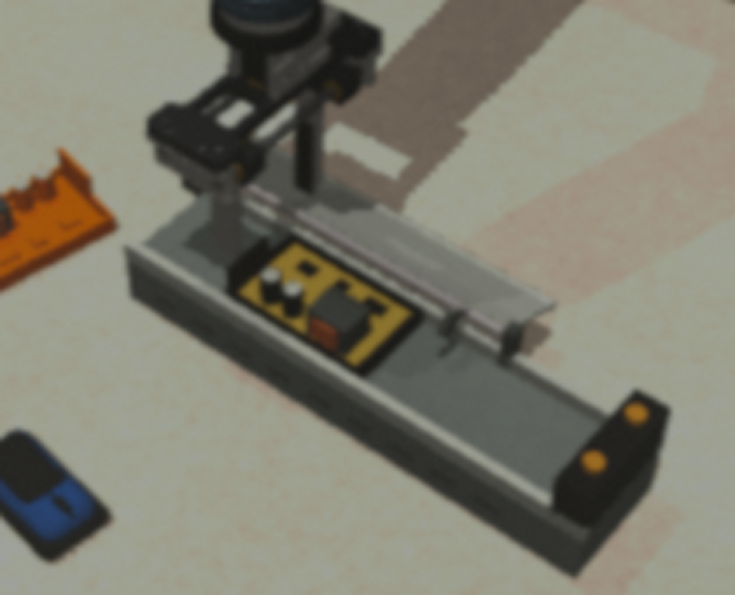

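carry_out(
  deltas="0 0 2 0; 0 0 3 0; 0 0 3 0; 2 0 3 0; 5 0 3 0; 9 0 3 0; 13 0 3 0; 17 0 3 0; 21 0 3 0; 26 0 3 0; 31 0 3 0; 36 0 3 0; 41 0 3 0; 46 0 3 0; 50 0 3 0; 53 0 3 0; 55 0 3 0; 55 0 3 0",
)

```text
time: 5.75
ee_pos: [532.5, 39.8, 71.2]
tool_rot: [[0.259, 0.966, 0.0], [0.966, -0.259, -0.004], [-0.004, 0.002, -1.0]]
contact_force: [-4.4, -6.6, 9.9]
finger_gap: 0.849
```

```bash
cat > m.py <<'E'
from h import *
import sys
n=sys.argv[1]; o=r.get_obs(); print(bay(o['ee_pos']),o['contact_force'].round(1),o['moment'].round(2)); f=o['contact_force']; print('f bay',f[:2]@BX,f[:2]@BY)
snap('wrist','w'+n);snap('scene','scene'+n)
B=bay(cloud('w'+n)); x=bay(o['ee_pos'])[0]
m=(B[...,0]>x+35)&(B[...,0]<20)&(B[...,1]>54)&(B[...,1]<112)&(B[...,2]>35)&(B[...,2]<110)
p=B[m]
if len(p)>100: c=np.polyfit(p[:,1],p[:,2],1);print('gate',0.3-np.arctan(c[0]), 'z at 80',np.polyval(c,80))
for f in ['w','scene']:
    B=bay(cloud(f+n));m=(B[...,2]>53)&(B[...,2]<64)&(abs(B[...,1])<36)&(B[...,0]<125)&(B[...,0]>x+2);p=B[m];print(f,'carrier',np.percentile(p,[1,50,99],axis=0).round(1).tolist())
im=cv2.imread(f'pics/scene{n}.png');cv2.imwrite(f'pics/c{n}.png',cv2.resize(im[150:320,240:450],None,fx=3.5,fy=3.5,interpolation=cv2.INTER_CUBIC))
E
python3 m.py 4
```

```text
[-117.05423446   36.98418421   71.21889355] [-4.4 -6.6  9.9] [-1.3   1.14  0.15]
f bay -7.497050313878737 2.4952720804216266
gate 0.7687057698256223 z at 80 57.442537425724666
w carrier [[-104.3, -34.2, 54.5], [-48.7, 8.7, 56.8], [12.4, 35.5, 62.7]]
scene carrier [[-105.4, -35.7, 53.3], [-53.0, 7.3, 57.4], [13.6, 35.6, 63.7]]
```

View pics/w4.png

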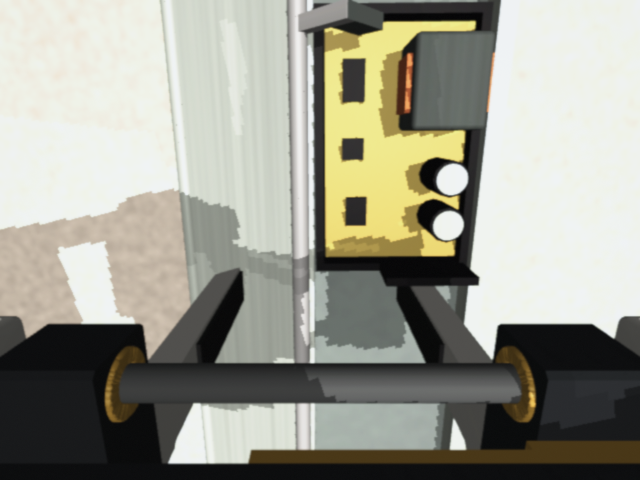

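View pics/c4.png

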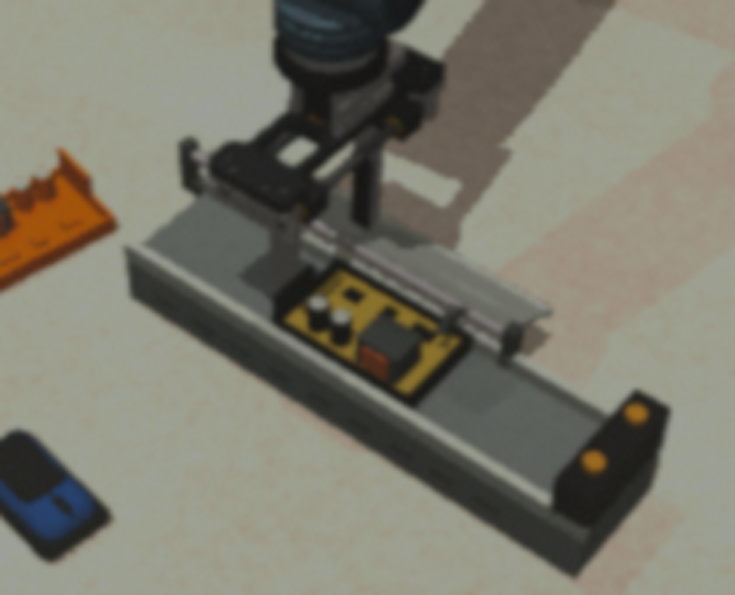

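Gate is about 0.77 rad, the tab is above the board and the front edge is already past it. I keep pushing.

carry_out(
  deltas="3 0 0 0; 8 0 0 0; 14 0 0 0; 20 0 0 0; 26 0 0 0; 32 0 0 0; 38 0 0 0; 44 0 0 0; 50 0 0 0; 56 0 0 0; 62 0 0 0; 68 0 0 0; 74 0 0 0; 80 0 0 0; 86 0 0 0; 92 0 0 0; 97 0 0 0; 101 0 0 0; 104 0 0 0; 105 0 0 0",
)

```text
time: 7.85
ee_pos: [559.7, 141.0, 71.2]
tool_rot: [[0.259, 0.966, -0.0], [0.966, -0.259, -0.005], [-0.005, 0.001, -1.0]]
contact_force: [-5.2, -9.1, 9.6]
finger_gap: 0.856
```

```bash
python3 m.py 5
```

```text
[-12.22492515  36.9115177   71.22242029] [-5.2 -9.1  9.6] [-1.75  1.2   0.09]
f bay -10.174671014464918 2.6308217675112227
w carrier [[1.5, -34.2, 54.3], [58.5, 9.8, 56.8], [117.3, 35.5, 62.8]]
scene carrier [[0.3, -35.8, 53.2], [53.3, 7.6, 57.6], [117.9, 35.7, 63.4]]
```

View pics/w5.png

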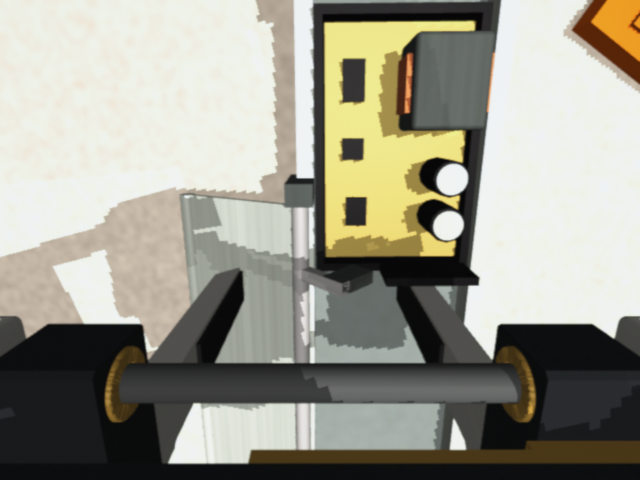

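View pics/c5.png

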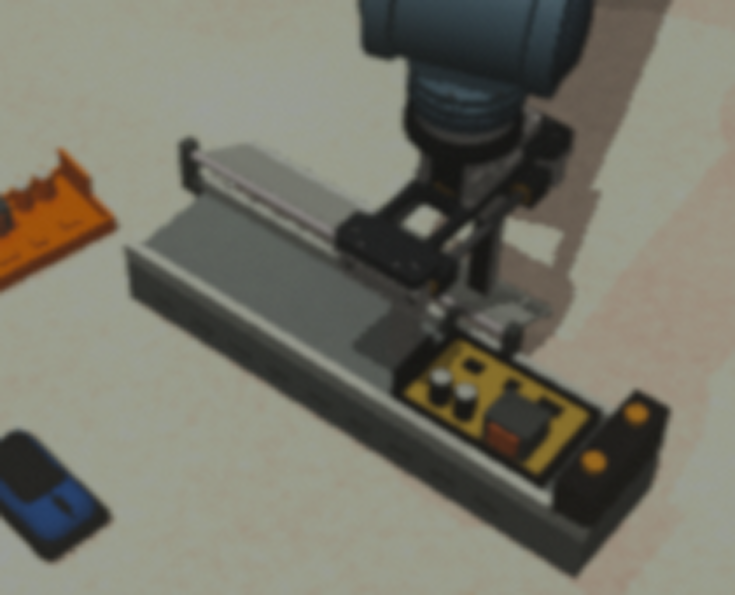

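carry_out(
  deltas="2 0 0 0; 4 0 0 0; 6 0 0 0; 8 0 0 0; 10 0 0 0; 11 0 0 0; 12 0 0 0; 12 0 0 0",
)

```text
time: 8.75
ee_pos: [562.7, 152.7, 71.1]
tool_rot: [[0.259, 0.966, -0.0], [0.966, -0.259, -0.004], [-0.004, 0.001, -1.0]]
contact_force: [-5.6, -8.3, 10.8]
finger_gap: 0.852
```

```bash
python3 m.py 6
```

```text
[-0.19943332 37.00842786 71.13987452] [-5.6 -8.3 10.8] [-1.52  1.21  0.12]
f bay -9.5094971086783 3.2934802326204893
w carrier [[12.4, -34.3, 54.7], [66.1, 10.7, 56.7], [123.4, 35.5, 62.5]]
scene carrier [[11.5, -35.8, 53.2], [60.8, 8.8, 57.2], [122.1, 35.7, 63.6]]
```

carry_out(
  deltas="1 0 0 0; 2 0 0 0; 2 0 0 0",
)

```text
time: 9.15
ee_pos: [563.2, 154.5, 71.2]
tool_rot: [[0.259, 0.966, -0.0], [0.966, -0.259, -0.004], [-0.004, 0.001, -1.0]]
contact_force: [-5.8, -8.8, 10.4]
finger_gap: 0.851
```

carry_out(
  deltas="0.5 0 0 0; 1 0 0 0; 1 0 0 0",
)

```text
time: 9.45
ee_pos: [563.5, 155.4, 71.2]
tool_rot: [[0.259, 0.966, -0.0], [0.966, -0.259, -0.005], [-0.005, 0.001, -1.0]]
contact_force: [-5.5, -8.5, 10.5]
finger_gap: 0.853
```

```bash
sed -i 's/<125/<131/' m.py; python3 m.py 7; python3 - <<'E'
from h import *
for f in ['w7','scene7']:
    B=bay(cloud(f))
    print(f)
    for x in range(112,146,2):
        s=(abs(B[...,0]-x)<1)&(abs(B[...,1])<30); print(x,s.sum(),np.round(np.nanpercentile(B[s][:,2],[5,50,95]),0) if s.any() else None,end=' ')
    im=cv2.imread(f'pics/{f}.png')
im=cv2.imread('pics/scene7.png');cv2.imwrite('pics/c7.png',cv2.resize(im[230:320,340:440],None,fx=6,fy=6,interpolation=cv2.INTER_CUBIC))
E
```

```text
[ 2.57995993 36.96355884 71.19906864] [-5.5 -8.5 10.5] [-1.71  1.24  0.11]
f bay -9.615448855048635 3.07280793822877
w carrier [[15.4, -34.3, 54.3], [71.9, 10.2, 56.8], [130.4, 35.5, 62.7]]
scene carrier [[14.5, -35.8, 53.2], [62.6, 8.0, 57.3], [123.0, 35.8, 63.4]]
w7
112 802 [56. 84. 85.] 114 822 [56. 83. 85.] 116 645 [56. 70. 85.] 118 336 [55. 57. 58.] 120 362 [56. 57. 58.] 122 391 [56. 57. 58.] 124 668 [56. 57. 58.] 126 585 [55. 57. 58.] 128 1168 [50. 57. 62.] 130 898 [52. 61. 63.] 132 635 [60. 62. 63.] 134 350 [59. 61. 62.] 136 0 None 138 0 None 140 0 None 142 0 None 144 0 None scene7
112 21 [56. 61. 87.] 114 25 [55. 81. 87.] 116 59 [55. 67. 84.] 118 20 [55. 57. 76.] 120 19 [53. 57. 59.] 122 16 [54. 56. 59.] 124 1 [59. 59. 59.] 126 0 None 128 0 None 130 0 None 132 0 None 134 13 [87. 89. 91.] 136 18 [87. 90. 92.] 138 15 [89. 91. 93.] 140 20 [88. 91. 94.] 142 19 [88. 90. 97.] 144 15 [89. 94. 97.]
```

View pics/c7.png

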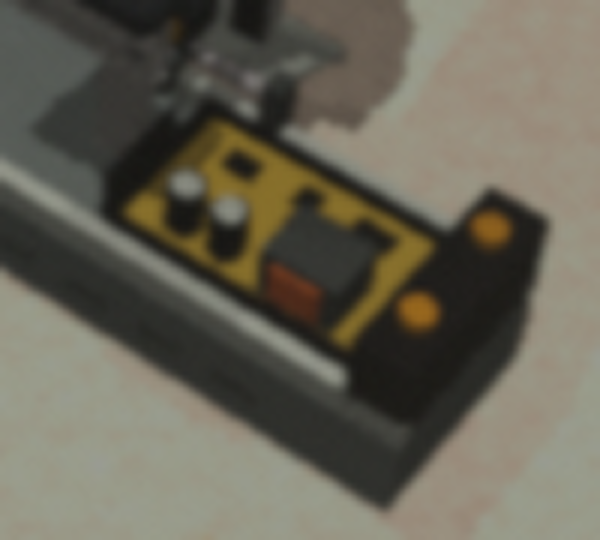

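View pics/w7.png

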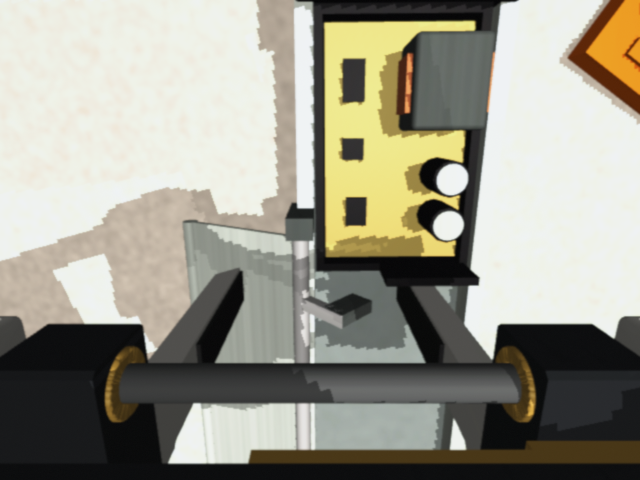

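carry_out(
  deltas="0.5 0 0 0; 1 0 0 0; 1 0 0 0",
)

```text
time: 9.85
ee_pos: [563.6, 155.8, 71.2]
tool_rot: [[0.26, 0.966, -0.001], [0.966, -0.26, -0.006], [-0.006, 0.0, -1.0]]
contact_force: [-6.8, -9.8, 12.0]
finger_gap: 0.849
```

carry_out(
  deltas="0.5 0 0 0; 1 0 0 0; 1 0 0 0",
)

```text
time: 10.15
ee_pos: [563.6, 155.9, 71.3]
tool_rot: [[0.26, 0.966, -0.002], [0.966, -0.26, -0.007], [-0.008, 0.0, -1.0]]
contact_force: [-8.0, -14.5, 12.1]
finger_gap: 0.854
```

The arm has stalled at x≈3 with a rising force, so the carrier is home. Now I back off and then lift.

carry_out(
  deltas="-2 0 0 0; -4 0 0 0; -6 0 0 0; -7 0 0 0; -7 0 0 0; -7 0 -4 0; -7 0 -9 0; -7 0 -14 0; -7 0 -19 0; -7 0 -24 0; -7 0 -30 0; -7 0 -38 0; -7 0 -50 0; -7 0 -68 0; -7 0 -90 0; -7 0 -112 0; -7 0 -125 0; -7 0 -130 0; -7 0 -130 0; -7 0 -130 0",
)

```text
time: 12.15
ee_pos: [561.1, 152.5, 198.3]
tool_rot: [[0.261, 0.965, -0.002], [0.965, -0.261, -0.0], [-0.001, -0.002, -1.0]]
contact_force: [0.1, 0.3, -0.4]
finger_gap: 0.849
```

```bash
python3 m.py 8; python3 - <<'E'
from h import *
snap('top','top8')
im=cv2.imread('pics/top8.png');cv2.imwrite('pics/ct8.png',cv2.resize(im[190:340,170:400],None,fx=3.4,fy=3.4))
for f in ['w8','scene8','top8']:
    B=bay(cloud(f)); 
    m=(B[...,0]>-230)&(B[...,0]<20)&(B[...,1]>54)&(B[...,1]<112)&(B[...,2]>60)&(B[...,2]<110);p=B[m]
    if len(p)>100:
        c=np.polyfit(p[:,1],p[:,2],1); k=abs(p[:,2]-np.polyval(c,p[:,1]))<4; c=np.polyfit(p[k,1],p[k,2],1); print(f,'gate',.3-np.arctan(c[0]))
    m=(B[...,2]>72)&(B[...,2]<83)&(B[...,1]>-40)&(B[...,1]<8)&(B[...,0]<25)&(B[...,0]>0);print(f,'plate',np.percentile(B[m],[1,50,99],axis=0).round(1).tolist())
E
```

```text
[ -0.76999911  38.51828417 198.32016065] [ 0.1  0.3 -0.4] [ 0.05 -0.1  -0.04]
f bay 0.29841166803671276 -0.051130333152486634
w carrier [[14.4, -34.2, 54.3], [70.0, 9.7, 56.8], [130.2, 35.7, 62.7]]
scene carrier [[13.5, -35.9, 53.3], [61.2, 9.3, 57.3], [122.8, 35.6, 63.6]]
w8 gate -0.005299103815042561
w8 plate [[13.3, -32.8, 72.2], [16.1, -13.1, 81.1], [17.6, 7.7, 82.8]]
scene8 gate -0.008299396536835257
scene8 plate [[12.6, -35.4, 72.1], [16.2, -17.2, 79.5], [18.7, 7.1, 82.8]]
top8 gate -0.00431143727952954Traceback (most recent call last):
  File "<stdin>", line 9, in <module>
    return _quantile_unchecked(
        a, q, axis, out, overwrite_input, method, keepdims, weights)
    return _ureduce(a,
                    func=_quantile_ureduce_func,
    ...<5 lines>...
                    overwrite_input=overwrite_input,
                    method=method)
    r = func(a, **kwargs)
    result = _quantile(arr,
                       quantiles=q,
    ...<2 lines>...
                       out=out,
                       weights=wgt)
    slices_having_nans = np.isnan(arr[-1, ...])
                                  ~~~^^^^^^^^^
IndexError: index -1 is out of bounds for axis 0 with size 0
```

View pics/w8.png

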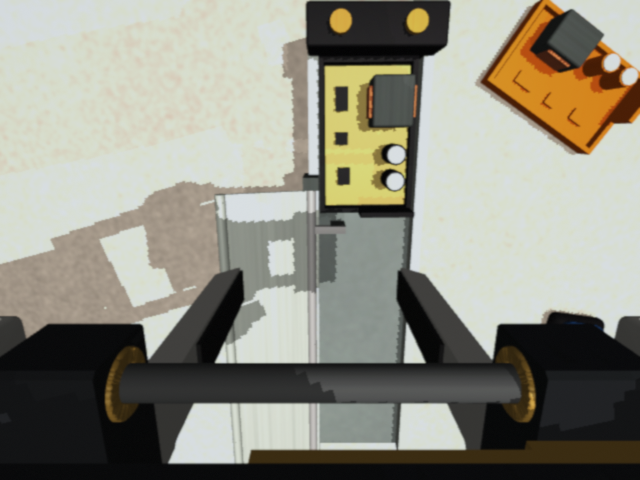

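View pics/c8.png

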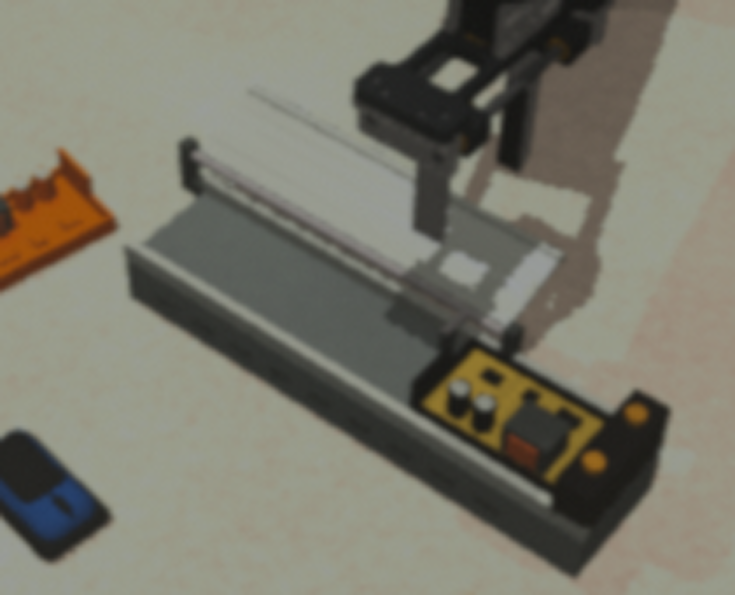

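The wrist view shows the carrier against the block (row ~55) and the tab down behind its rear end at about (330,230). The gate reads about 0 rad and the arm is clear of everything.

```bash
python3 -c "
from h import *
print(r.get_obs()['qvel'].round(2)); print(hand_in())"
```

```text
[ 0.11 -0.02 -0.19  0.09  0.03 -0.02]
the job is handed in; nothing more can be done
None
```

The carrier is home against the black end block with the gate shut behind it, and I handed the job in at about 12 s of the 45 s allowed. `hand_in()` reports no verdict, so this rests on my own measurements.

- **Pressing and pushing:** One fingertip held the bar down with the gate at about 0.77 rad (about 10 N) before the push and again when the carrier's front was under it. I could not measure it near the end. The other fingertip pushed on the push plate until the arm stalled and the force along the chute rose from about 10 N to about 16 N.
- **Leaving:** I backed off about 4 mm and lifted straight up, and the gate fell shut.

**Last checks:**
- **Gate:** it reads 0.00 rad within 0.01 in all three cameras.
- **Carrier:** the rear of the push plate is at about x = +13 mm of the bay, against 12 mm when fully home. No gap to the block is visible, and it looks flat and straight.
- **Robot:** it is clear of everything with almost no force on it. The bystanders were well away from its path, but I did not measure them again.

**What disagreed or failed:**
- **Sideways offset:** the wrist camera put the bay about 1.7 mm to the bar side of where the top camera did. That is within the calibration error, and I left it.
- **Final plate check:** the top-camera part found no usable points because the arm blocked the view, so the end position comes from the wrist and scene cameras.

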